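# Hook the tool-rest bracket into the bench upright

## Robot

A 6-joint arm with a two-finger parallel gripper is mounted at the origin on the work surface. World frame = base frame: x ahead of the robot, y to its left, z up, the work surface at z = 0. Lengths are in m, angles in rad, forces in N, time in s.
With the tool pointing down it reaches from about 0.275 to 0.75 m from the base axis. Payload 10.2 kg.
Tool frame: the origin (TCP) lies midway between the tips of the shut fingers; the grasp point (between the pads) lies 19 mm behind it (env.hold_point_z is the distance from the TCP to the grasp point, in m); x points along the fingers, z is the direction in which the jaws open and shut, and the axes are right-handed (so a half turn about x gives the same grasp; the last joint's range is limited). The gripper opens to 85 mm and grips with 20 to 120 N. Pads are 22 mm wide; open, the fingers measure 114 mm over their backs; the gripper's body (76 mm by 85 mm) begins 54 mm behind the grasp point. The pads swing forward as they close: fully open they stand 13 mm farther back than shut.
Start: joints at [0.92, 0.313, 1.498, -0, 1.331, -0.223], TCP at [0.218, 0.478, 0.231] pointing down, gripper open.
Joint ranges: [-2.94, 2.94], [-0.97, 2.17], [0.19, 2.56], [-1.23, 4.37], [0.02, 3.11], [-2.88, 2.88]. Speed limits (rad/s): [2.39, 2.39, 3.01, 3.14, 3.14, 3.14].

## Interface

Orientations are given as a unit quaternion [x, y, z, w].
In Python, from bench import env, kinematics, monitor, eyes, job gives the robot as it stands. The module is installed in compiled form; this text tells all that it offers. Calls block until the motion is done:
- env.reach(position, orientation): joint-space move of the TCP to a pose.
- env.movel(position, velocity=0.15, frame=None, guard=None): straight line of the TCP; frame=None keeps the orientation; velocity is the mean speed in m/s. With guard (N) it stops when the force on the tool has changed by that much, and returns True; else False.
- env.set_joints(angles): joint-space move.
- env.release() and env.close_gripper(effort=None): open the fingers fully, or close them until they stop; effort is the grip in N (None keeps the last).
- env.hold(seconds).
- kinematics.ik(position, orientation): joint angles nearest the present ones, or None.
- monitor.sense(): the state.
- eyes.grab_frame(name): name is "side" or "top" or "wrist"; returns a dict with "frame" (384x512x3 uint8, red, green, blue), "mtx" (3x3 intrinsics, pixels), "k1" (the pictures are not rectified: a ray, as slopes to the right and down, at radius r is drawn at 1 + k1 r^2 times it, then the intrinsics apply), "view" (4x4, takes a point from world to camera coordinates). Camera axes: x right, y down, z forward; pixel columns grow to the right and rows downward; lengths in m; the calibration is good to about 2 mm. A picture is of the moment at which its call begins. There is no depth.
A pose or a line that the arm cannot do raises env.MotionError and nothing moves.
- job.hand_in(): hands the job in, once; it reports no verdict.
The state is a dict: "clock": time; "joints": joint angles; "qvel": joint speeds; "joint_efforts": joint torques, N m; "position": TCP position; "ee_rot": TCP orientation; "contact_force": force on the tool from outside, world axes, zero at the start; "ft_torque": the same for the moment, N m; "finger_gap": opening from 0.0 (shut) to 1.0 (fully open).
Only numpy, scipy, OpenCV 4.12 (cv2) and the standard library are available. Lean on these libraries where they do the work, as an engineer would, in place of code of your own. Each camera call takes 0.05 s, during which the arm holds its last target.

## Task

Fit the loose steel tool-rest bracket on the blue upright: press its two hook tabs into the upper two slots of the steel strip until the back plate lies against the strip, then push it down until it is fully home and the sprung catch snaps out through the window in its back plate. Do it gently, feeling for the slots: the bracket must never bear on the upright with more than 30 N. Leave the tools on the bench where they are, and let go of the bracket.

Things in the scene. Friction and masses are not known exactly. Their poses are not given: they have to be found in the camera images.
- bracket: Loose L-shaped steel tool-rest bracket, 0.3 to 0.55 kg, standing on the bench as it will hang. Origin: rear (mating) face of its back plate, middle of the lower edge; x points out of that face, the way the tabs point; z up. Back plate 40 wide (y), 112 high, 4 thick (x -4 to 0), with a window for the catch at y -7 to 7, z 66.5 to 77.5. A fitted bracket's axes are parallel to the upright's.
- grip (a point): Middle of the bracket's arm, a good place to grasp, at x -75, z 14 of the bracket. The arm is a plain bar 22 wide (y), 28 high (z 0 to 28), from x -4 to -124, with a stop lip up to z 46 at its free end (x -124 to -116).
- upper_tab (a point): Tip of the bracket's upper hook tab, at x 11, z 89 of the bracket. A tab is 6 wide (y); its neck (x 0 to 6, 9 high) ends in a lip (x 6 to 11) that hangs 11 below the neck's underside. The upper tab spans z 79 to 99 of the bracket, neck underside at z 90.
- lower_tab (a point): Tip of the lower hook tab, alike, at x 11, z 29 of the bracket: it spans z 19 to 39, neck underside at z 30.
- upright: Fixed blue upright on a foot plate, 64 wide, 232 high, open at the rear, with a bare steel slotted strip 4 thick. Origin: on the bench below the middle of the strip's front face (plane x = 0); x points into the upright, z up. Contact of bracket and upright over 30 N fails. Where there is no slot, tab tips meet the strip with the bracket's origin at x -11.
- slots (a point): Nominal middle between the upper two slots: on the strip's front face, z 157 of the upright. Three slots, 10 wide (y -5 to 5), 24 high, nominally z 55-79, 115-139, 175-199. But the strip is clamped s = -6 to +6 mm off nominal in height (unknown, does not move). Tabs enter with the bracket's origin at z 96+s to 100+s of the upright; fully home, necks on the slots' lower edges, it is at z 85+s.
- catch (a joint): Brass sprung catch, 10 wide, 8 high, midway between the upper two slots of the strip, shifted with it. 0 = out, 5 mm proud of the strip; 0.005 = pressed flush. Takes 5 N to start, 7.5 N when flush. The back plate presses it in as the tabs enter; when the bracket is fully home it snaps out again through the plate's window.
- mallet: White round-headed mason's mallet standing on its head, 110 across, 222 high, loose; origin at the middle of its underside, z up. Leave alone.
- hammer: Club hammer standing on its steel head (110 x 45 x 45), wooden handle up to 225, loose; origin under the head's middle, x along the head. Leave alone.
- chisel_a: Wide stone chisel lying down, 212 long, 19 high, blade 32 wide towards its +x; loose, origin about the middle of its length at bench level. Leave alone.
- chisel_b: Narrow stone chisel lying down, 212 long, 19 high, blade 16 wide towards its +x; loose, origin about the middle of its length at bench level. Leave alone.
- square: Flat aluminium set square 4 thick lying on the bench, long leg 200 along its x and short leg 135 along its y, from the outer corner at the origin; loose. Leave alone.
Not all that is in view belongs to the job. What is meant by the bracket is not green, pink or yellow, and is the smaller of those in its own colour.

How it is judged:
By the outcome, as a careful person would: the job done as asked, in the order asked, and still so for the second after the job is handed in, with the robot touching nothing.
It also fails if it takes over 72 s, if anything falls off the work surface, if the arm or the gripper's body presses on something with over 40 N, if the wrist force passes 120 N, or if a joint passes its speed limit or range.

## Working session

There is one attempt and no reset: what is moved stays moved. The work goes in short steps, each a Python script; the robot and the scene stay as the last script left them, time stands still between calls to the robot, and variables do not carry over. Pictures are saved under pics/ and viewed, and the job is handed in when it is done.

```bash
mkdir -p pics; ls
python3 - <<'E'
from bench import env, kinematics, monitor, eyes, job
import cv2
s=monitor.sense(); print(s)
print(env.hold_point_z)
for n in ["side","top","wrist"]:
    f=eyes.grab_frame(n); cv2.imwrite(f"pics/{n}0.png",cv2.resize(f["frame"][:,:,::-1],(768,576),interpolation=cv2.INTER_CUBIC))
    print(n,f["mtx"].tolist(),f["k1"],f["view"].round(4).tolist())
E
```

```text
pics
{'clock': 0.0, 'joints': array([ 9.19602307e-01,  3.13478758e-01,  1.49843327e+00,  3.11533781e-05,
        1.33100874e+00, -2.23358937e-01]), 'qvel': array([-6.21410213e-04,  1.15492765e-03,  1.29691246e-03,  8.72004321e-04,
        3.88682581e-05, -1.08119838e-03]), 'joint_efforts': array([-1.85485558e-03, -4.12258637e+01, -2.59746408e+01, -2.26866809e-04,
        4.05876330e-03, -7.02471127e-06]), 'position': array([0.21764918, 0.47747877, 0.2307218 ]), 'ee_rot': array([-0.38260633,  0.59519459,  0.38230608,  0.59430451]), 'contact_force': array([ 0.54540149, -0.49315966,  0.070716  ]), 'ft_torque': array([ 0.01249876,  0.01312354, -0.00436319]), 'finger_gap': 0.9953583385976574}
0.0187
side [[395.9096208820494, 0.0, 254.45985683494732], [0.0, 395.9096208820494, 198.21022128596638], [0.0, 0.0, 1.0]] 0.024361642481322936 [[0.9939, -0.1083, 0.0229, -0.5867], [-0.0402, -0.5463, -0.8366, 0.1451], [0.1032, 0.8305, -0.5473, 1.201], [0.0, 0.0, 0.0, 1.0]]
top [[409.8265687255643, 0.0, 248.7072905458709], [0.0, 409.8265687255643, 192.57450359566766], [0.0, 0.0, 1.0]] -0.07071312777331645 [[-0.07, -0.9975, -0.0045, 0.0901], [-0.9764, 0.0694, -0.2043, 0.5896], [0.2042, -0.0099, -0.9789, 1.285], [0.0, 0.0, 0.0, 1.0]]
wrist [[306.9335614719127, 0.0, 250.23495321355742], [0.0, 306.9335614719127, 194.7546499327698], [0.0, 0.0, 1.0]] 0.028545905778603477 [[0.4147, 0.91, -0.0019, -0.5234], [0.8638, -0.393, 0.3153, -0.0406], [0.2862, -0.1325, -0.949, 0.3818], [0.0, 0.0, 0.0, 1.0]]
```

View pics/side0.png

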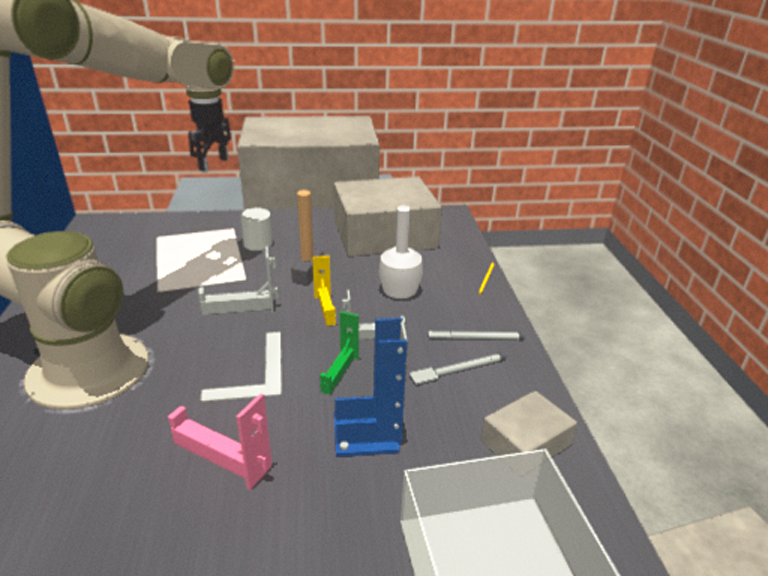

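View pics/top0.png

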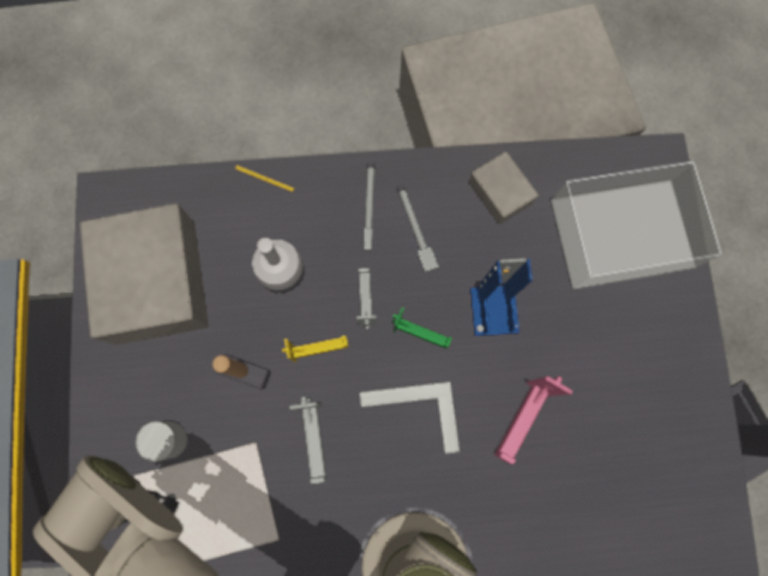

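View pics/wrist0.png

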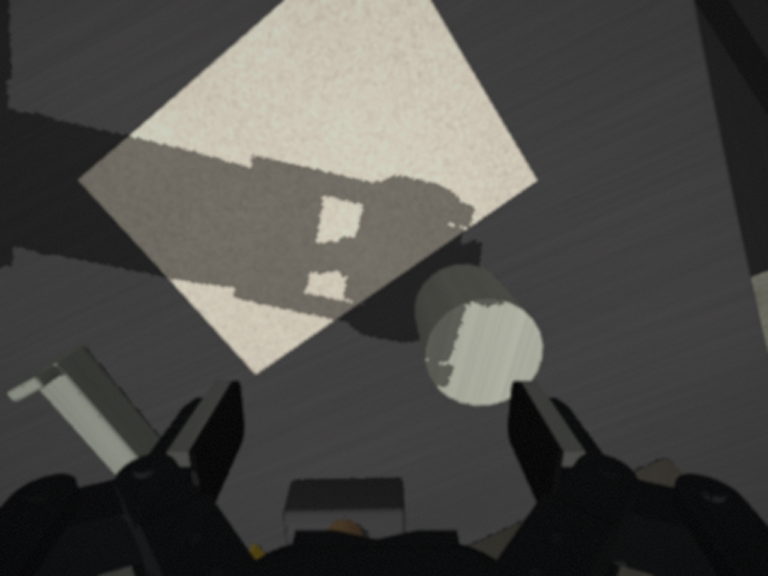

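```bash
cat > h.py <<'E'
from bench import env, kinematics, monitor, eyes, job
import cv2, numpy as np
from scipy.spatial.transform import Rotation as R
def grab(n):
    return eyes.grab_frame(n)
def proj(f,P):
    P=np.atleast_2d(P); c=(f["view"][:3,:3]@P.T).T+f["view"][:3,3]
    s=c[:,:2]/c[:,2:]; r2=(s**2).sum(1,keepdims=True); s=s*(1+f["k1"]*r2)
    return s@f["mtx"][:2,:2].T+f["mtx"][:2,2]
def ray(f,uv):
    d=(np.array(uv)-f["mtx"][:2,2])/f["mtx"][0,0]; s=d.copy()
    for _ in range(20): s=d/(1+f["k1"]*(s@s))
    Rm=f["view"][:3,:3]; o=-Rm.T@f["view"][:3,3]; v=Rm.T@np.array([s[0],s[1],1]); return o,v/np.linalg.norm(v)
def onz(f,uv,z):
    o,v=ray(f,uv); return o+v*(z-o[2])/v[2]
def crop(f,name,x0,y0,x1,y1,k):
    im=f["frame"][y0:y1,x0:x1,::-1]; im=cv2.resize(im,None,fx=k,fy=k,interpolation=cv2.INTER_CUBIC); cv2.imwrite("pics/"+name,im)
E
python3 - <<'E'
from h import *
f=grab("top"); np.save("top0.npy",f,allow_pickle=True)
crop(f,"t1.png",180,160,360,300,4.4)
crop(f,"t2.png",300,160,370,230,8)
g=grab("side"); np.save("side0.npy",g,allow_pickle=True)
crop(g,"s1.png",210,190,290,310,5)
crop(g,"s2.png",120,130,280,220,5)
E
```

```text
(no output)
```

View pics/t1.png

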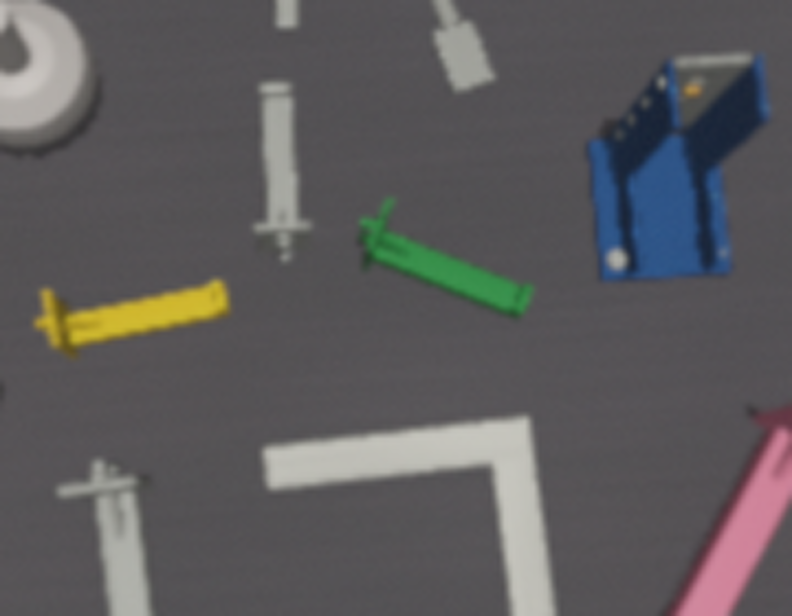

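View pics/t2.png

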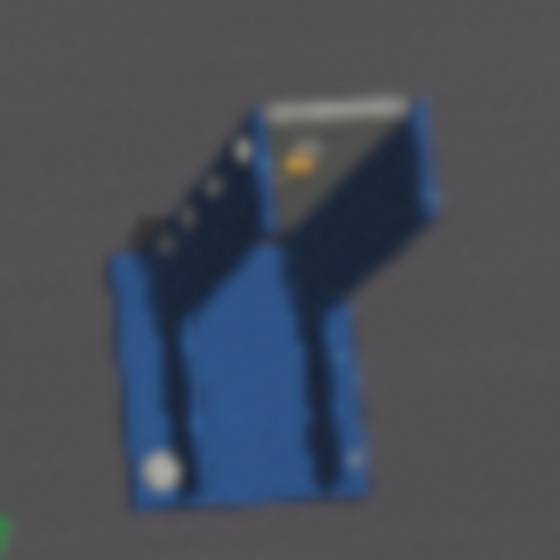

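View pics/s1.png

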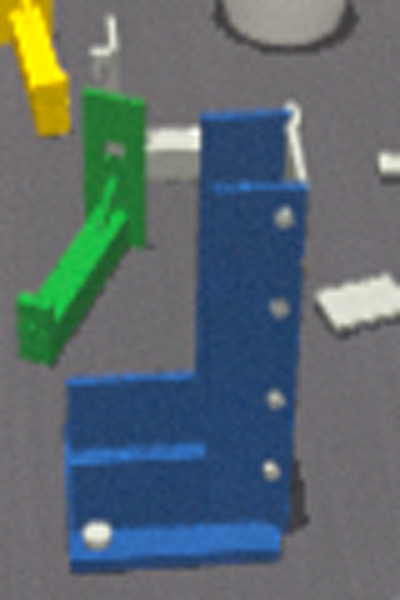

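View pics/s2.png

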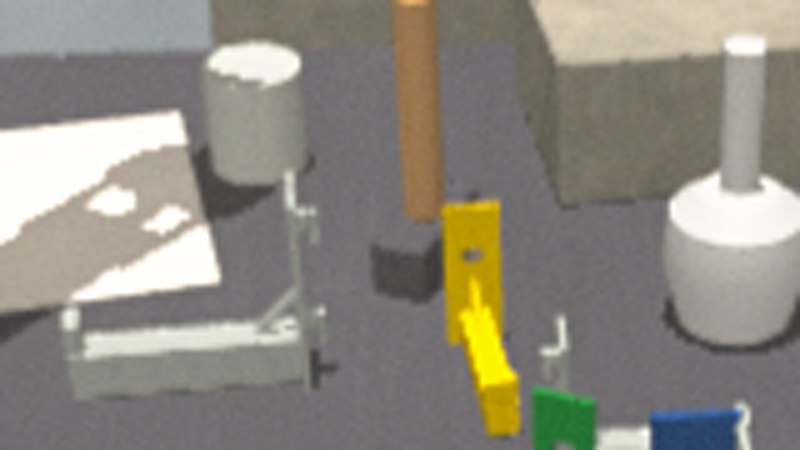

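Run:
```python
from h import *
f=np.load("top0.npy",allow_pickle=True).item()
crop(f,"t3.png",225,170,265,225,11)
w=grab("wrist"); s=monitor.sense()
Rt=R.from_quat(s["ee_rot"]).as_matrix(); V=w["view"]; c=-V[:3,:3].T@V[:3,3]
print("cam in tool",Rt.T@(c-s["position"]),"axes in tool (cols cam xyz)\n",(Rt.T@V[:3,:3].T).round(3)); print("tool axes",Rt.round(3))
for uv in [(243,180),(243,212),(340,170),(330,223)]: print(uv,onz(f,uv,0.0),onz(f,uv,0.1),onz(f,uv,0.232))
```

```text
cam in tool [-0.1432001   0.08194276 -0.0008142 ] axes in tool (cols cam xyz)
 [[ 0.001 -0.316  0.949]
 [ 0.    -0.949 -0.316]
 [ 1.     0.001 -0.001]]
tool axes [[-0.    -0.91   0.415]
 [-0.     0.415  0.91 ]
 [-1.     0.    -0.   ]]
(243, 180) [0.65293405 0.06433845 0.        ] [0.62876194 0.06415083 0.1       ] [0.59685476 0.06390317 0.232     ]
(243, 212) [0.54119923 0.07185895 0.        ] [0.52513114 0.07112587 0.1       ] [0.50392127 0.07015821 0.232     ]
(340, 170) [ 0.66483881 -0.27536003  0.        ] [ 0.63980326 -0.25090962  0.1       ] [ 0.60675633 -0.21863509  0.232     ]
(330, 223) [ 0.4824824  -0.21992165  0.        ] [ 0.47067299 -0.19949214  0.1       ] [ 0.45508458 -0.17252519  0.232     ]
```

View pics/t3.png

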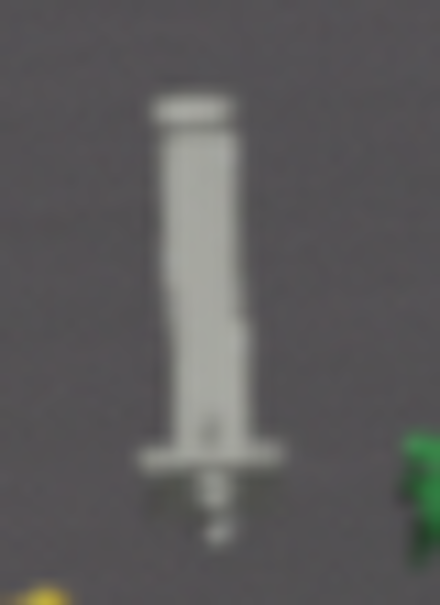

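```bash
cat >> h.py <<'E'
from scipy.optimize import least_squares
def rz(a): return R.from_euler('z',a).as_matrix()
def fit(f,model,px,x0):
    model=np.array(model,float); px=np.array(px,float)
    def res(p): return (proj(f,(rz(p[2])@model.T).T+[p[0],p[1],0])-px).ravel()
    r=least_squares(res,x0); return r.x,res(r.x).reshape(-1,2)
def un(pts,x0,y0,k): return (np.array(pts,float)+0.5)/k-0.5+[x0,y0]
def Q(X,Y):
    X=np.array(X,float);X/=np.linalg.norm(X);Y=np.array(Y,float);Y-=X*(X@Y);Y/=np.linalg.norm(Y)
    return R.from_matrix(np.c_[X,Y,np.cross(X,Y)]).as_quat()
E
python3 - <<'E'
from h import *
f=np.load("top0.npy",allow_pickle=True).item()
m=np.array([[-124,11,46],[-124,-11,46],[-2,20,112],[-2,-20,112],[11,0,99]])/1e3
px=un([(233,95),(153,97),(285,452),(138,462),(219,547)],225,170,11)
# bracket y (left when looking along x): x points to -X world, so bracket y -> -Y world (image right)
b,r=fit(f,m,px,[0.55,0.066,np.pi]); print("bracket",b,np.degrees(b[2]),r.round(2).tolist())
g=rz(b[2])@[-.075,0,.014]+[b[0],b[1],0]; print("grip",g)
m=np.array([[0,32,232],[0,-32,232],[4,20,232],[4,-20,232]])/1e3
px=un([(430,97),(256,103),(405,113),(270,122)],300,160,8)
u,r=fit(f,m,px,[0.5,-.17,np.pi]); print("upright",u,np.degrees(u[2]),r.round(2).tolist())
# views of the strip
q0=monitor.sense()["joints"]
n=rz(u[2])@[-1,0,0]; c0=np.array([u[0],u[1],.157])
for flip in (1,-1):
  for a in range(10,75,10):
    for d in (.16,.2,.25,.3):
      A=np.radians(a); fw=-n*np.cos(A)-np.array([0,0,np.sin(A)]); dn=-n*np.sin(A)*-1*-1+np.array([0,0,-np.cos(A)])
      dn=np.array([0,0,-1.])-fw*(fw@[0,0,-1.]); dn/=np.linalg.norm(dn); dn*=flip
      X=.949*fw-.316*dn; Y=-.316*fw-.949*dn; c=c0-fw*d
      p=c+.1432*X-.0819*Y
      j=kinematics.ik(p,Q(X,Y))
      if j is not None: print(flip,a,d,p.round(3),np.round(j,2))
for fl in (1,-1):
  j=kinematics.ik(g+[0,0,-.019+.15],Q([0,0,-1],n*fl)); print(fl,j)
E
```

```text
bracket [0.52158687 0.06828018 3.13072011] 179.3770489330839 [[-0.32, 0.59], [0.39, 0.79], [-0.19, 0.8], [0.4, 0.65], [-0.28, -2.74]]
grip [0.59658243 0.06746475 0.014     ]
upright [ 0.5989318  -0.22370155  3.11146027] 178.2735413979874 [[-0.34, 0.38], [-0.48, 0.48], [-1.18, -0.12], [2.0, -0.72]]
1 70 0.16 [ 0.629 -0.225  0.144] [-0.43  1.22  0.27 -0.31  2.26 -2.09]
-1 20 0.16 [ 0.586 -0.223  0.187] [-0.43  1.21  0.28 -0.49  2.45  0.93]
-1 30 0.16 [ 0.581 -0.223  0.184] [-0.44  1.04  0.55 -0.34  2.2   1.05]
-1 40 0.16 [ 0.577 -0.223  0.181] [-0.47  0.9   0.76 -0.24  1.98  1.1 ]
-1 40 0.2 [ 0.607 -0.224  0.206] [-0.45  0.99  0.52 -0.25  2.12  1.07]
-1 50 0.16 [ 0.573 -0.223  0.177] [-0.49  0.78  0.95 -0.17  1.75  1.11]
-1 50 0.2 [ 0.599 -0.224  0.207] [-0.48  0.83  0.78 -0.17  1.87  1.1 ]
-1 50 0.25 [ 0.631 -0.225  0.245] [-0.46  0.93  0.5  -0.17  2.05  1.09]
-1 60 0.16 [ 0.57  -0.223  0.172] [-0.52  0.66  1.13 -0.1   1.53  1.09]
-1 60 0.2 [ 0.59  -0.223  0.206] [-0.51  0.69  1.   -0.09  1.64  1.09]
-1 60 0.25 [ 0.615 -0.224  0.25 ] [-0.49  0.74  0.8  -0.09  1.78  1.1 ]
-1 60 0.3 [ 0.64  -0.225  0.293] [-0.48  0.82  0.55 -0.09  1.96  1.1 ]
-1 70 0.16 [ 0.568 -0.223  0.166] [-0.56  0.57  1.29 -0.01  1.31  1.05]
-1 70 0.2 [ 0.581 -0.223  0.204] [-0.55  0.57  1.19 -0.01  1.41  1.05]
-1 70 0.25 [ 0.599 -0.224  0.251] [-0.54  0.58  1.05 -0.01  1.54  1.07]
-1 70 0.3 [ 0.616 -0.224  0.298] [-0.52  0.61  0.88 -0.01  1.67  1.08]
1 [-8.23344139e-02  5.51359000e-01  1.37478684e+00 -4.44089210e-16
  1.21544682e+00  1.51859430e+00]
-1 [-8.23344139e-02  5.51359000e-01  1.37478684e+00 -4.44089210e-16
  1.21544682e+00 -1.62299835e+00]
```

Run:
```python
from h import *
u=np.array([.599,-.224,np.radians(178.3)])
T=rz(u[2])
c0=np.array([u[0],u[1],.157])
Ti=T.T
out=[]
for a in range(15,66,10):
 for az in range(-60,61,20):
  for roll in range(0,360,30):
   for d in (.16,.2,.25,.3):
    A=np.radians(a);B=np.radians(az)
    fw=T@np.array([np.cos(A)*np.cos(B),np.cos(A)*np.sin(B),-np.sin(A)])
    dn=np.array([0,0,-1.])-fw*(fw@[0,0,-1.]); dn/=np.linalg.norm(dn)
    dn=R.from_rotvec(fw*np.radians(roll)).apply(dn)
    X=.949*fw-.316*dn; Y=-.316*fw-.949*dn; p=c0-fw*d+.1432*X-.0819*Y
    if p[2]<.05: continue
    # clearance
    ok=True
    for t in np.linspace(0,.3,13):
        for o in (np.zeros(3),.06*np.cross(X,Y),-.06*np.cross(X,Y),.05*Y,-.05*Y):
            l=Ti@(p-X*t+o-[u[0],u[1],0])
            if -.03<l[0]<.15 and abs(l[1])<.06 and l[2]<.25: ok=False
            if l[2]<.04: ok=False
    if not ok: continue
    q=Q(X,Y); j=kinematics.ik(p,q)
    if j is None: continue
    out.append((a+abs(az)*.5,a,az,roll,d,p.round(3).tolist(),np.round(j,2).tolist()))
out.sort(key=lambda t:t[0]); print(len(out))
for o in out[:25]: print(o[1:])
```

```text
195
(15, 40, 210, 0.25, [0.65, -0.163, 0.207], [-0.14, 1.1, 0.53, -0.93, 2.02, 0.97])
(15, 40, 240, 0.25, [0.645, -0.152, 0.196], [-0.1, 1.08, 0.68, -1.04, 1.94, 1.54])
(15, 40, 240, 0.3, [0.683, -0.122, 0.208], [-0.06, 1.22, 0.35, -1.1, 2.06, 1.39])
(15, 40, 270, 0.25, [0.646, -0.146, 0.18], [-0.07, 1.14, 0.69, -1.17, 1.97, 2.06])
(15, 60, 150, 0.25, [0.654, -0.166, 0.207], [-0.15, 1.13, 0.47, -0.94, 2.05, -0.24])
(15, 60, 180, 0.25, [0.639, -0.159, 0.211], [-0.13, 0.95, 0.79, -0.9, 1.82, 0.39])
(15, 60, 180, 0.3, [0.665, -0.118, 0.224], [-0.07, 1.03, 0.6, -0.91, 1.93, 0.33])
(15, 60, 210, 0.25, [0.626, -0.149, 0.207], [-0.09, 0.85, 1.02, -0.98, 1.65, 1.0])
(15, 60, 210, 0.3, [0.652, -0.108, 0.22], [-0.03, 0.91, 0.87, -0.97, 1.75, 0.95])
(15, 60, 240, 0.25, [0.618, -0.14, 0.196], [-0.04, 0.83, 1.16, -1.11, 1.58, 1.62])
(15, 60, 240, 0.3, [0.643, -0.099, 0.208], [0.02, 0.89, 1.02, -1.1, 1.67, 1.56])
(15, 60, 270, 0.3, [0.642, -0.093, 0.193], [0.05, 0.95, 1.05, -1.23, 1.7, 2.14])
(25, 40, 180, 0.25, [0.651, -0.183, 0.224], [-0.23, 1.1, 0.37, -0.73, 2.11, 0.43])
(25, 40, 210, 0.25, [0.
[... 267 characters left out ...]
[-0.08, 1.07, 0.5, -0.94, 1.97, 1.5])
(25, 40, 270, 0.3, [0.677, -0.121, 0.215], [-0.05, 1.15, 0.48, -1.08, 2.0, 1.99])
(25, 40, 300, 0.25, [0.65, -0.148, 0.18], [-0.08, 1.18, 0.61, -1.16, 2.01, 2.57])
(35, 20, 210, 0.25, [0.647, -0.191, 0.231], [-0.28, 1.06, 0.38, -0.6, 2.12, 1.21])
(35, 20, 240, 0.25, [0.65, -0.178, 0.221], [-0.22, 1.09, 0.42, -0.74, 2.09, 1.71])
(35, 20, 270, 0.25, [0.657, -0.17, 0.208], [-0.18, 1.23, 0.25, -0.92, 2.19, 2.12])
(45, 0, 180, 0.25, [0.638, -0.225, 0.242], [-0.44, 1.06, 0.28, -0.23, 2.22, 1.06])
(45, 0, 210, 0.25, [0.642, -0.209, 0.239], [-0.37, 1.04, 0.35, -0.38, 2.15, 1.54])
(25, -60, 120, 0.25, [0.609, -0.302, 0.209], [-0.82, 1.24, 0.22, 0.79, 2.42, 1.36])
```

Run:
```python
from h import *
u=np.array([.599,-.224,np.radians(178.3)]); T=rz(u[2]); c0=np.array([u[0],u[1],.157])
def vpose(a,az,roll,d):
    A=np.radians(a);B=np.radians(az)
    fw=T@np.array([np.cos(A)*np.cos(B),np.cos(A)*np.sin(B),-np.sin(A)])
    dn=np.array([0,0,-1.])-fw*(fw@[0,0,-1.]); dn/=np.linalg.norm(dn)
    dn=R.from_rotvec(fw*np.radians(roll)).apply(dn)
    X=.949*fw-.316*dn; Y=-.316*fw-.949*dn; p=c0-fw*d+.1432*X-.0819*Y
    return p,Q(X,Y)
t=lambda: round(monitor.sense()["clock"],2)
s=monitor.sense()
env.movel(s["position"]+[0.03,0.0,.12],velocity=.3); print(t())
env.reach([.55,.02,.33],Q([0,0,-1],[.2,.98,0])); print(t(), monitor.sense()["joints"].round(2))
p,q=vpose(25,40,210,.25); print(kinematics.ik(p,q))
env.reach(p,q); print(t())
w=grab("wrist"); np.save("w1.npy",w,allow_pickle=True); print(monitor.sense()["joints"].round(2))
cv2.imwrite("pics/w1.png",cv2.resize(w["frame"][:,:,::-1],(768,576),interpolation=cv2.INTER_CUBIC))
```

```text
0.86
2.84 [-0.18  0.32  1.23  0.    1.59  0.02]
[-0.1779094   0.97512517  0.65399794 -0.77965588  1.91395462  1.03441692]
3.79
[-0.18  0.97  0.65 -0.78  1.91  1.03]
```

View pics/w1.png

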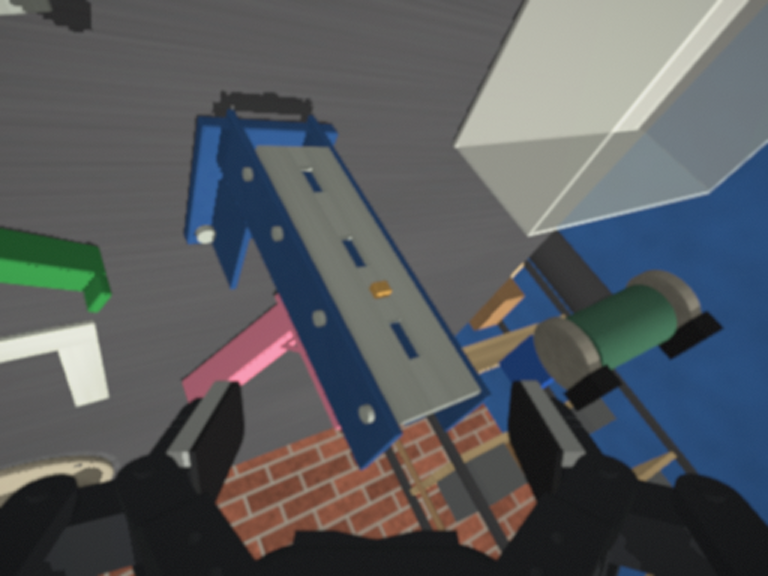

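Run:
```python
from h import *
w=np.load("w1.npy",allow_pickle=True).item()
crop(w,"w1a.png",190,100,260,180,9)
crop(w,"w1b.png",220,175,330,300,6)
```

```text
(no output)
```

View pics/w1a.png

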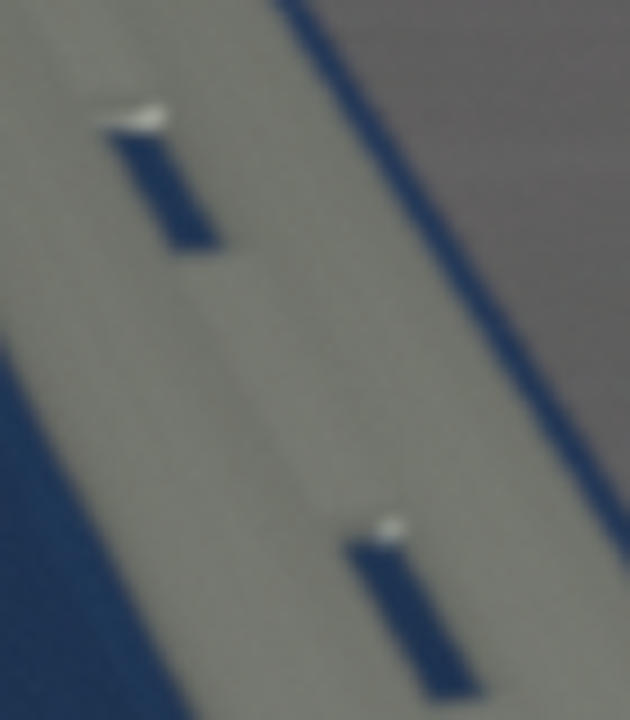

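View pics/w1b.png

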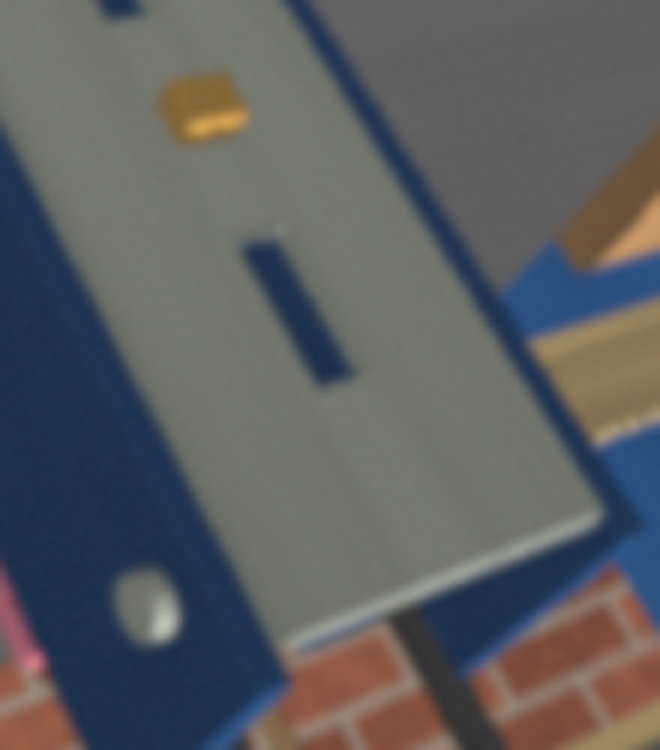

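```bash
cat > fu.py <<'E'
from h import *
w=np.load("w1.npy",allow_pickle=True).item()
A=un([(172,252),(430,700),(98,122),(338,532)],190,100,9)
B=un([(322,385),(238,238),(203,98),(290,685),(640,525)],220,175,6)
px=np.r_[A,B]
base=np.array([[0,-5,79],[0,-5,139],[0,-5,55],[0,-5,115],[0,-5,199],[0,-5,175],[-5,0,157],[0,-32,232],[0,32,232]],float)/1e3
mv=np.array([1,1,1,1,1,1,1,0,0.])
def res(p,sel=slice(None)):
    m=base.copy(); m[:,2]+=mv*p[3]
    return (proj(w,(rz(p[2])@m.T).T+[p[0],p[1],0])-px)[sel].ravel()
for sel in (slice(None),slice(0,7),slice(0,6)):
    r=least_squares(lambda p:np.r_[res(p,sel),(p[2]-np.pi)*3],[.6,-.22,3.11,0]); p=r.x
    print(p.round(4),np.degrees(p[2]).round(2)); print(res(p).reshape(-1,2).round(2).tolist())
E
python3 fu.py
```

```text
[ 5.9520e-01 -2.2820e-01  3.0607e+00  9.0000e-04] 175.37
[[1.31, 1.55], [1.0, 1.25], [-0.49, -1.49], [-0.75, -0.97], [-0.45, -0.0], [-1.11, -1.09], [1.94, -0.0], [-1.47, -0.46], [0.71, 1.67]]
[ 5.9750e-01 -2.2760e-01  3.4332e+00  1.4000e-03] 196.71
[[1.21, 1.62], [0.98, 1.48], [-0.61, -1.46], [-0.8, -0.81], [-0.36, 0.45], [-1.07, -0.74], [0.73, -0.57], [-6.5, 4.62], [9.27, -5.8]]
[ 5.9620e-01 -2.2780e-01  3.1416e+00  1.4000e-03] 180.0
[[1.32, 1.51], [1.1, 1.38], [-0.5, -1.57], [-0.68, -0.92], [-0.2, 0.36], [-0.92, -0.84], [1.93, -0.07], [-3.05, 0.73], [2.97, -0.23]]
```

```bash
cat > ov.py <<'E'
from h import *
import sys
def draw(f,name,roi,k,p,s,shift=None):
    x0,y0,x1,y1=roi
    im=cv2.resize(f["frame"][y0:y1,x0:x1,::-1],None,fx=k,fy=k,interpolation=cv2.INTER_CUBIC)
    def poly(pts,col):
        P=(rz(p[2])@(np.array(pts,float)/1e3).T).T+[p[0],p[1],0]
        uv=((proj(f,P)-[x0,y0]+.5)*k-.5)
        cv2.polylines(im,[np.round(uv*8).astype(np.int32)],True,col,1,cv2.LINE_AA,3)
    for a in (55,115,175):
        for x,c in ((0,(0,0,255)),(4,(0,255,255))):
            poly([[x,-5,a+s],[x,5,a+s],[x,5,a+24+s],[x,-5,a+24+s]],c)
    poly([[0,-32,0],[0,32,0],[0,32,232],[0,-32,232]],(0,255,0))
    poly([[-5,-5,153+s],[-5,5,153+s],[-5,5,161+s],[-5,-5,161+s]],(255,0,255))
    cv2.imwrite("pics/"+name,im)
E
python3 - <<'E'
from ov import *
w=np.load("w1.npy",allow_pickle=True).item(); f=np.load("top0.npy",allow_pickle=True).item()
p=[.5965,-.2272,np.radians(177.3)]
draw(w,"o1.png",(165,80,330,310),3,p,1.2)
draw(f,"o2.png",(300,160,370,230),7,p,1.2)
for z in (.0,.006):
  L=[onz(f,x,z)[:2] for x in un([(135,510),(370,495),(110,252)],300,160,8)]
  d=L[1]-L[0]; e=L[2]-L[0]; print(np.degrees(np.arctan2(d[1],d[0])),np.linalg.norm(d),np.degrees(np.arctan2(e[1],e[0])),np.linalg.norm(e),L)
E
```

```text
-90.51575912254971 0.10060462632881756 -0.37392431979457397 0.11197059868354392 [array([ 0.48476827, -0.1737692 ]), array([ 0.48386267, -0.27436975]), array([ 0.59673649, -0.17449994])]
-90.51575912254972 0.10016682058577221 -0.373924319794567 0.11148333111996639 [array([ 0.48404976, -0.17274427]), array([ 0.4831481 , -0.27290704]), array([ 0.59553072, -0.17347183])]
```

View pics/o1.png

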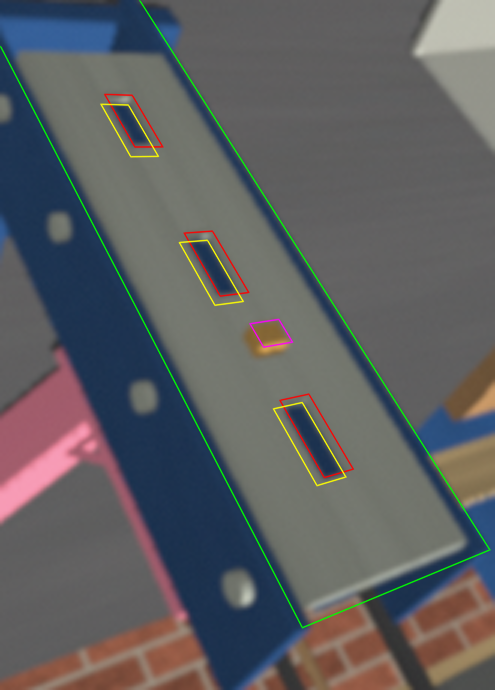

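View pics/o2.png

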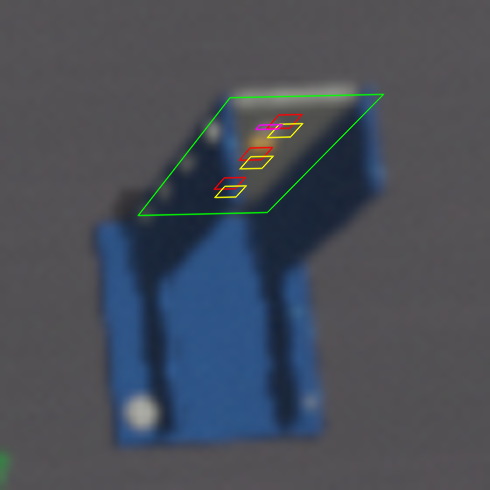

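```bash
cat >> h.py <<'E'
U0=np.array([.599,-.224,np.radians(178.3)])
def vpose(a,az,roll,d):
    T=rz(U0[2]); c0=np.array([U0[0],U0[1],.157])
    A=np.radians(a);B=np.radians(az)
    fw=T@np.array([np.cos(A)*np.cos(B),np.cos(A)*np.sin(B),-np.sin(A)])
    dn=np.array([0,0,-1.])-fw*(fw@[0,0,-1.]); dn/=np.linalg.norm(dn)
    dn=R.from_rotvec(fw*np.radians(roll)).apply(dn)
    X=.949*fw-.316*dn; Y=-.316*fw-.949*dn; p=c0-fw*d+.1432*X-.0819*Y
    return p,Q(X,Y)
E
python3 - <<'E'
from ov import *
p,q=vpose(45,0,210,.25)
env.reach(p,q); print(monitor.sense()["clock"])
w=grab("wrist"); np.save("w2.npy",w,allow_pickle=True)
cv2.imwrite("pics/w2.png",cv2.resize(w["frame"][:,:,::-1],(768,576),interpolation=cv2.INTER_CUBIC))
draw(w,"o3.png",(150,80,340,310),3,[.5965,-.2272,np.radians(179)],1.2)
E
```

```text
4.4
```

View pics/w2.png

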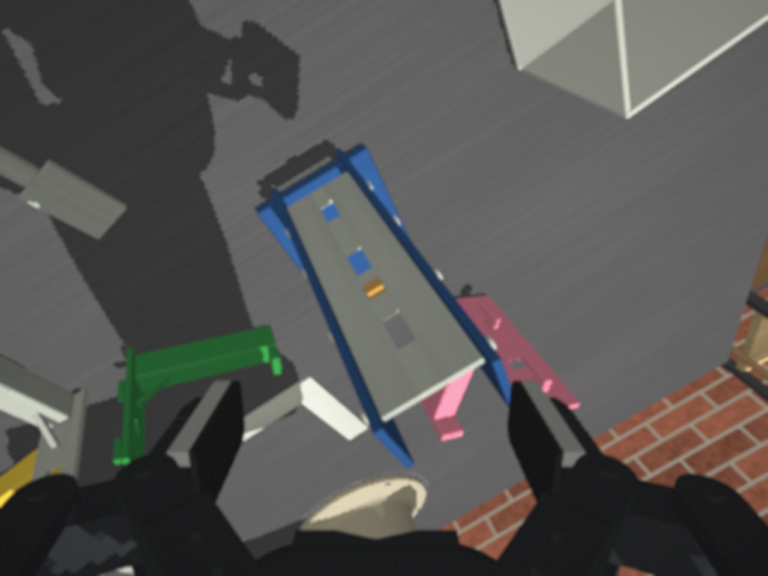

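View pics/o3.png

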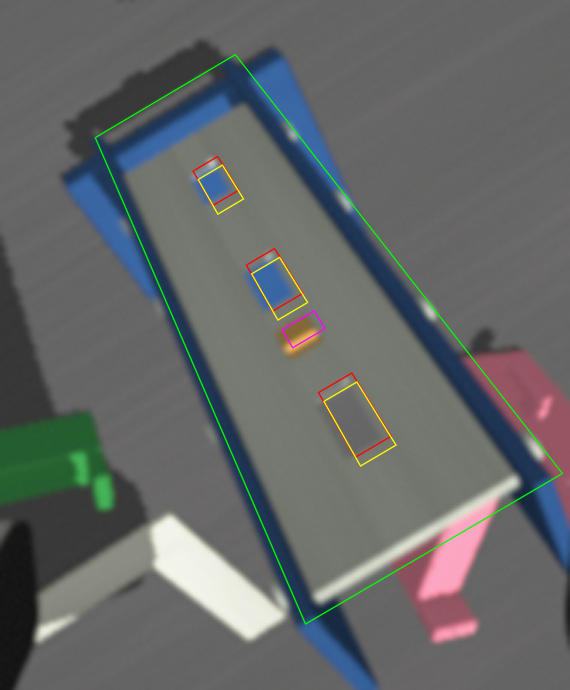

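Run:
```python
from h import *
w=np.load("w2.npy",allow_pickle=True).item()
crop(w,"w2a.png",200,120,300,245,6)
```

```text
(no output)
```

View pics/w2a.png

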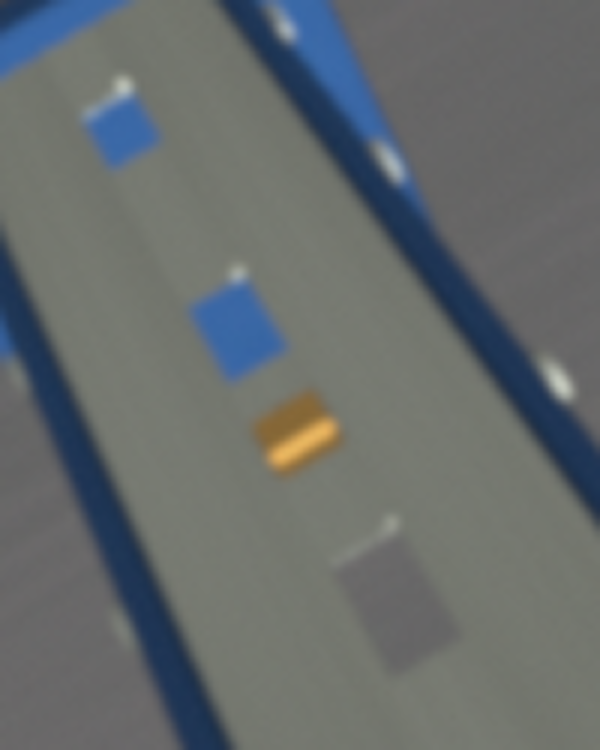

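```bash
cat > fu2.py <<'E'
from h import *
w1=np.load("w1.npy",allow_pickle=True).item(); w2=np.load("w2.npy",allow_pickle=True).item()
p1=np.r_[un([(172,252),(430,700),(98,118),(336,528)],190,100,9),un([(322,385),(238,238)],220,175,6)]
m1=np.array([[0,-5,79],[0,-5,139],[0,-5,55],[0,-5,115],[0,-5,199],[0,-5,175]])/1e3
p2=un([(398,677),(462,632),(330,560),(395,515),(232,384),(289,345),(185,305),(240,264),(115,170),(161,140),(82,115),(122,78)],200,120,6)
m2=np.array([[0,y,z] for a in (175,115,55) for z in (a+24,a) for y in (-5,5)])/1e3
def pr(w,m,p):
    m=m+[0,0,p[3]]; return proj(w,(rz(p[2])@m.T).T+[p[0],p[1],0])
r1=lambda p:(pr(w1,m1,p)-p1).ravel(); r2=lambda p:(pr(w2,m2,p)-p2).ravel()
pri=lambda p:(p[2]-np.radians(179.2))*40
for nm,fn in (("w1",lambda p:np.r_[r1(p),pri(p)]),("w2",lambda p:np.r_[r2(p),pri(p)]),("both",lambda p:np.r_[r1(p),r2(p),pri(p)]),("both nopri",lambda p:np.r_[r1(p),r2(p)])):
    r=least_squares(fn,[.6,-.22,3.13,0],loss="soft_l1"); p=r.x; print(nm,(p*[1e3,1e3,57.2958,1e3]).round(2),"rms",np.sqrt(np.mean(fn(p)**2)).round(2))
print(r1(p).reshape(-1,2).round(1).tolist(),r2(p).reshape(-1,2).round(1).tolist())
E
python3 fu2.py
```

```text
w1 [ 596.45 -227.71  179.2     1.55] rms 0.91
w2 [ 5.9573e+02 -2.2544e+02  1.7974e+02  8.0000e-02] rms 0.84
both [ 598.48 -225.67  179.49    2.93] rms 0.99
both nopri [ 598.59 -225.68  183.01    2.98] rms 0.98
[[0.6, 1.0], [0.7, 1.5], [-1.3, -1.8], [-1.0, -0.6], [-0.2, 1.4], [-1.1, -0.2]] [[0.3, 1.1], [1.4, 1.0], [-0.6, -1.3], [-0.5, -0.9], [0.4, 0.5], [0.7, 0.5], [-0.4, -1.9], [-0.4, -1.1], [0.0, 0.6], [0.8, -0.1], [-0.9, -1.9], [0.3, -1.1]]
```

Run:
```python
from h import *
env.reach([.597,.0672,.175],Q([0,0,-1],[1,0.01,0])); s=monitor.sense(); print(s["clock"],s["joints"].round(3),s["contact_force"].round(2))
w=grab("wrist"); np.save("w3.npy",w,allow_pickle=True)
cv2.imwrite("pics/w3.png",cv2.resize(w["frame"][:,:,::-1],(768,576),interpolation=cv2.INTER_CUBIC))
f=grab("top"); np.save("top1.npy",f,allow_pickle=True); crop(f,"t4.png",200,150,360,250,5)
```

```text
5.55 [-8.300e-02  5.250e-01  1.335e+00 -1.000e-03  1.282e+00  1.478e+00] [-0.86 -0.13 -0.23]
```

View pics/w3.png

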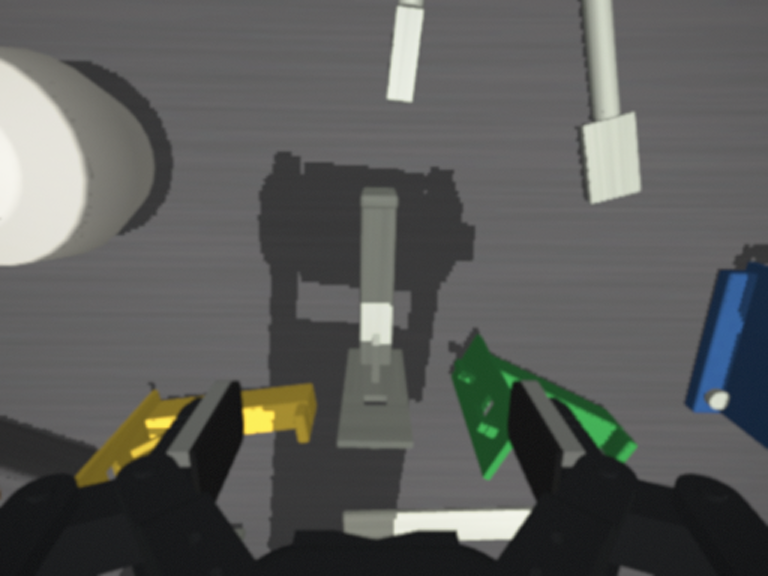

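View pics/t4.png

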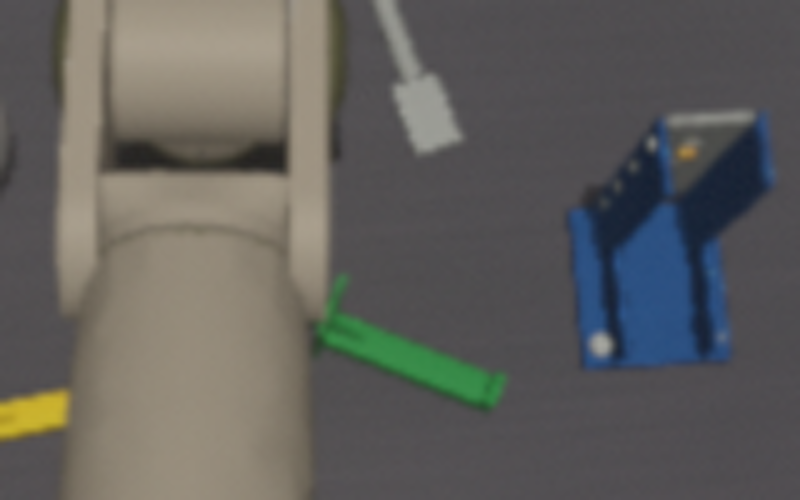

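Run:
```python
from h import *
w=np.load("w3.npy",allow_pickle=True).item()
crop(w,"w3a.png",215,115,290,305,4)
crop(w,"w3b.png",215,220,290,305,8)
crop(w,"w3c.png",225,115,280,150,12)
```

```text
(no output)
```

View pics/w3b.png

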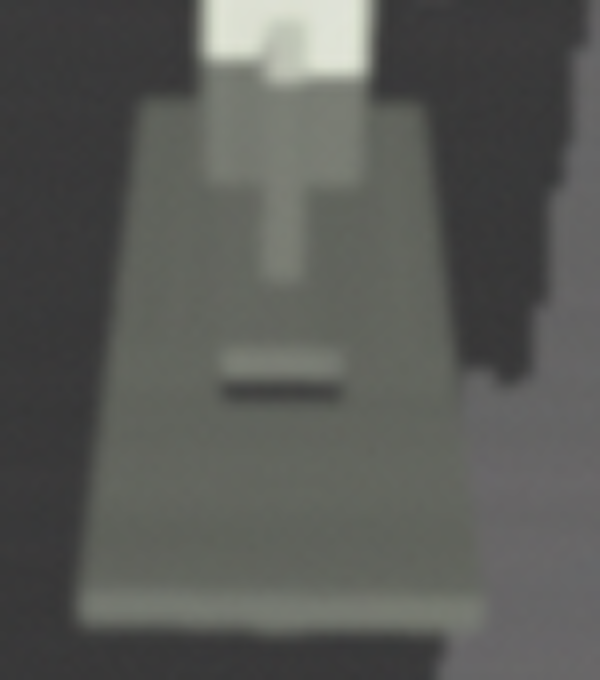

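View pics/w3c.png

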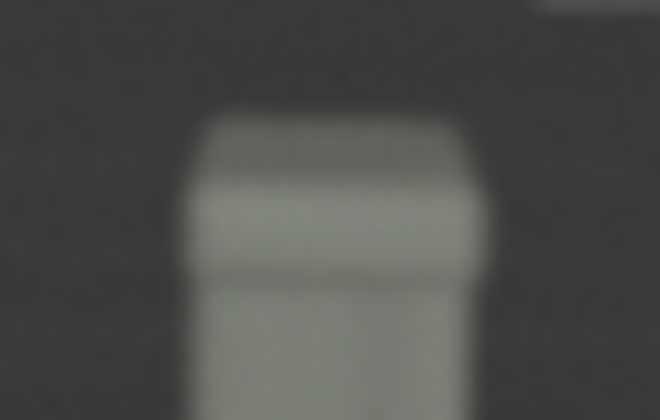

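Run:
```python
from h import *
w=np.load("w3.npy",allow_pickle=True).item()
px=np.r_[un([(138,98),(425,100),(80,592),(487,597),(207,187),(362,187)],215,220,8),un([(207,115),(458,115),(188,185),(485,183),(188,272),(485,270)],225,115,12)]
m=np.array([[-4,-20,0],[-4,20,0],[-4,-20,112],[-4,20,112],[-4,-11,28],[-4,11,28],[-124,-11,0],[-124,11,0],[-124,-11,46],[-124,11,46],[-116,-11,46],[-116,11,46]])/1e3
b,r=fit(w,m,px,[.52,.068,3.13]); print(b,np.degrees(b[2]),r.round(1).tolist())
b2,r=fit(w,m[:6],px[:6],[.52,.068,3.13]); print(b2,np.degrees(b2[2]))
f=np.load("top0.npy",allow_pickle=True).item()
m2=np.array([[-124,11,46],[-124,-11,46],[-2,20,112],[-2,-20,112]])/1e3
bt,r=fit(f,m2,un([(233,95),(153,97),(285,452),(138,462)],225,170,11),[.52,.068,3.13]); print("top",bt,np.degrees(bt[2]),r.round(1).tolist())
print("grip", rz(b[2])@[-.075,0,0]+[b[0],b[1],0])
```

```text
[0.52302823 0.06576972 3.13295622] 179.50516887134378 [[0.6, -0.3], [-0.2, 0.0], [0.2, -1.1], [-0.1, -1.0], [-0.9, 0.1], [0.6, 0.5], [-0.4, -0.2], [0.4, 0.2], [-0.2, -0.9], [0.3, -0.2], [-0.3, 1.1], [-0.1, 1.7]]
[0.52265465 0.06578878 3.14040786] 179.93211646634663
top [0.5239324  0.06844994 3.12906021] 179.2819439699071 [[-0.4, -0.1], [0.4, 0.1], [-0.3, 0.1], [0.3, -0.1]]
grip [0.59802543 0.06512199 0.        ]
```

Run:
```python
from h import *
d=np.radians(180-179.45); q=Q([0,0,-1],[np.cos(d),-np.sin(d),0])
g=rz(np.radians(179.45))@[-.065,0,0]+[.523,.0665,0]; print(g)
for P in ([.69,-.226,.103],[.69,-.226,.16],[.70,-.226,.103],[.71,-.226,.103]): print(kinematics.ik(P,q))
env.movel([g[0],g[1],.05],velocity=.15,frame=q)
h=env.movel([g[0],g[1],.003],velocity=.05,guard=6); s=monitor.sense(); print(h,s["clock"],s["position"],s["contact_force"].round(2))
```

```text
[0.58799701 0.06587605 0.        ]
[-4.77394738e-01  8.75653147e-01  9.13317612e-01 -4.44089210e-16
  1.35262190e+00  1.10300090e+00]
[-4.77394738e-01  8.35396147e-01  8.40412739e-01 -4.44089210e-16
  1.46578377e+00  1.10300090e+00]
[-4.71065592e-01  9.00739243e-01  8.65808537e-01 -4.44089210e-16
  1.37504487e+00  1.10933005e+00]
[-4.64896034e-01  9.26897606e-01  8.15955006e-01 -4.44089210e-16
  1.39874004e+00  1.11549960e+00]
False 7.725 [0.58825175 0.06586711 0.00335062] [-0.15 -0.6  -0.27]
```

Run:
```python
from h import *
env.close_gripper(100); s=monitor.sense(); print(s["clock"],s["position"],s["finger_gap"],s["contact_force"].round(2))
P=s["position"]
env.movel([P[0],P[1],.16],velocity=.12); env.hold(.2); s=monitor.sense(); print(s["clock"],s["position"],s["finger_gap"],s["contact_force"].round(2),s["ft_torque"].round(3))
w=grab("wrist"); np.save("w4.npy",w,allow_pickle=True)
cv2.imwrite("pics/w4.png",cv2.resize(w["frame"][:,:,::-1],(768,576),interpolation=cv2.INTER_CUBIC))
```

```text
8.3333 [0.58820782 0.06591334 0.0033842 ] 0.23957917573291015 [-1.14  0.72  4.63]
9.9917 [0.5880936  0.06591897 0.1596142 ] 0.23487724018581618 [-0.54  0.46 -2.53] [ 0.029 -0.073 -0.015]
```

View pics/w4.png

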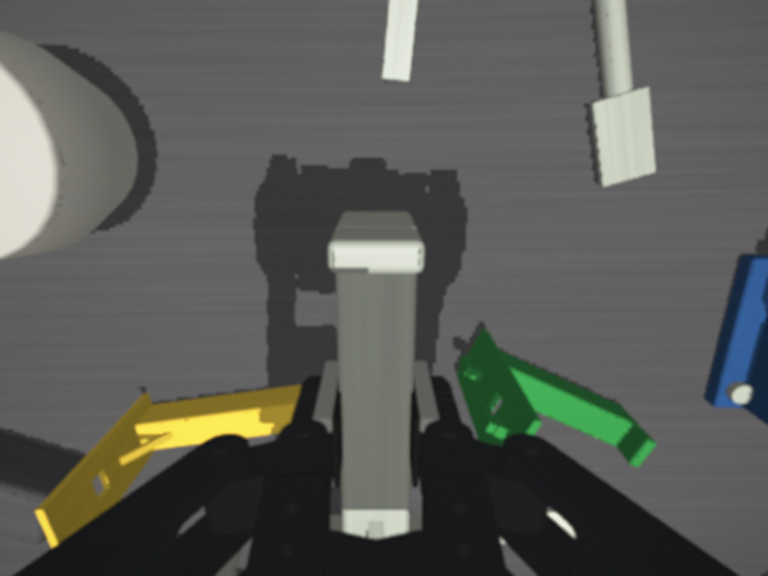

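Run:
```python
from h import *
w=np.load("w4.npy",allow_pickle=True).item(); w3=np.load("w3.npy",allow_pickle=True).item()
crop(w,"w4a.png",205,130,300,205,8)
m=np.array([[-124,-11,0],[-124,11,0],[-124,-11,46],[-124,11,46],[-116,-11,46],[-116,11,46]])/1e3
s=monitor.sense(); o=np.array([s["position"][0]-.065,s["position"][1]+.0006,s["position"][2]-.0034])
print(((proj(w,(rz(np.radians(179.45))@m.T).T+o)-[205,130]+.5)*8-.5).round(0).tolist())
```

```text
[[171.0, 77.0], [543.0, 77.0], [89.0, 238.0], [619.0, 238.0], [96.0, 423.0], [613.0, 423.0]]
```

View pics/w4a.png

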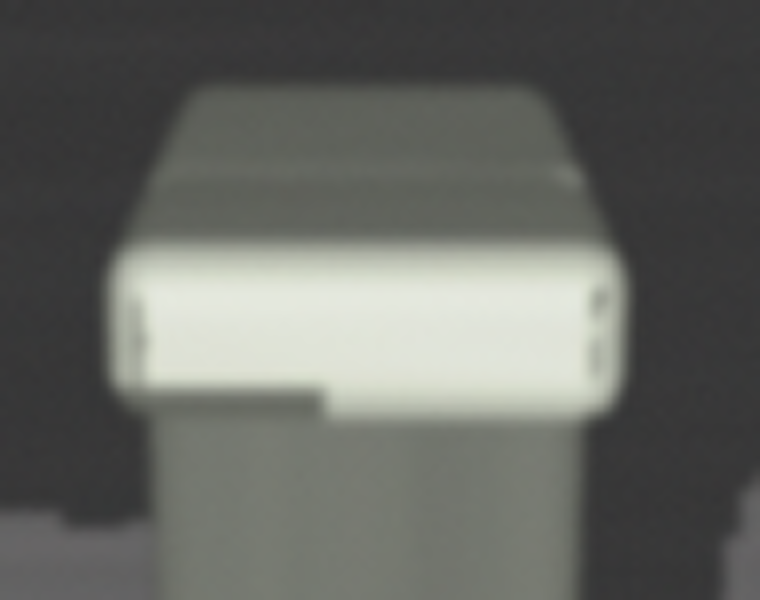

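```bash
cat >> h.py <<'E'
YAW=np.radians(179.45)
QB=Q([0,0,-1],[np.cos(np.pi-YAW),-np.sin(np.pi-YAW),0])
UX,UY=.599,-.2251
# TCP for bracket origin at upright coords (x,y,z) m ; grip at -65 mm, TCP z = origin z + .0034
def tcp(x,z,y=0.,gx=.065):
    o=rz(YAW)@[x-gx,y,0]
    return np.array([UX+o[0],UY+o[1],z+.0034])
def st(tag=""):
    s=monitor.sense(); d=rz(YAW).T@(s["position"]-[UX,UY,0]); print(tag,round(s["clock"],2),"org xyz",((d+[.065,0,-.0034])*1e3).round(2),"F",s["contact_force"].round(2),"T",s["ft_torque"].round(2),"gap",round(s["finger_gap"],3)); return s
E
python3 - <<'E'
from h import *
P=monitor.sense()["position"]
a=tcp(-.026,.160)
env.movel([a[0],P[1],.16],velocity=.2,frame=QB); st()
env.movel(a,velocity=.2); st()
env.movel(tcp(-.026,.0992),velocity=.12); env.hold(.2); st()
g=grab("side"); np.save("side1.npy",g,allow_pickle=True); crop(g,"s3.png",225,150,340,310,4)
w=grab("wrist"); np.save("w5.npy",w,allow_pickle=True)
cv2.imwrite("pics/w5.png",cv2.resize(w["frame"][:,:,::-1],(768,576),interpolation=cv2.INTER_CUBIC))
f=grab("top"); crop(f,"t5.png",250,100,370,250,4)
E
```

```text
10.7 org xyz [ -22.61 -291.97  156.12] F [-0.45  0.54 -2.35] T [ 0.02 -0.06 -0.  ] gap 0.233
 12.31 org xyz [-26.2   -1.17 160.09] F [ 0.6   0.08 -2.76] T [ 0.07 -0.02  0.07] gap 0.238
 13.17 org xyz [-26.34   0.14 100.24] F [ 0.04  0.24 -2.82] T [ 0.03 -0.03 -0.02] gap 0.236
```

View pics/s3.png

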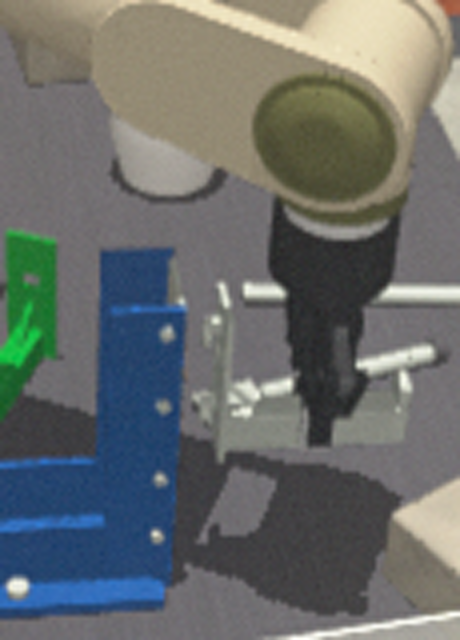

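View pics/w5.png

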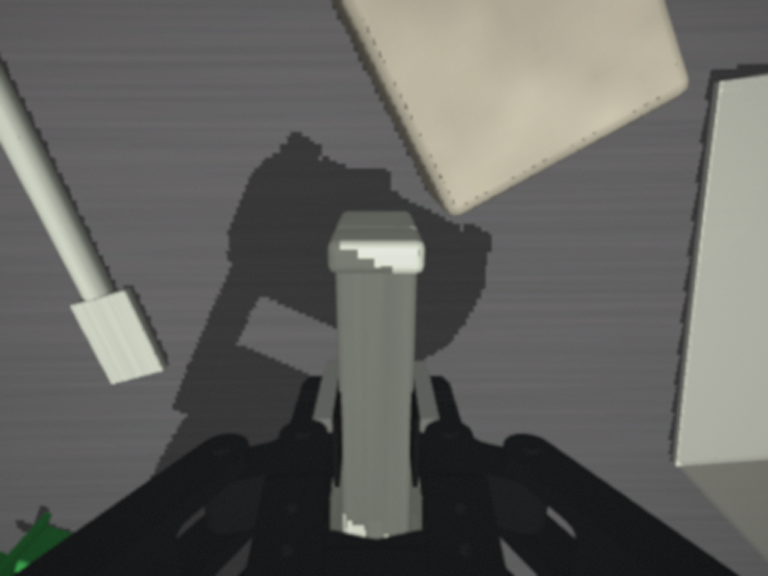

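View pics/t5.png

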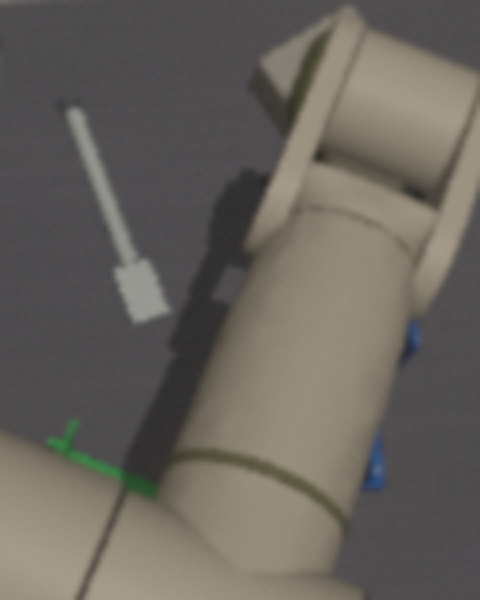

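Run:
```python
from h import *
st("now")
env.movel(tcp(-.018,.0992),velocity=.04); st("near")
h=env.movel(tcp(-.0055,.0992),velocity=.012,guard=4); print(h); st("feel")
```

```text
now 13.32 org xyz [-2.610e+01  8.000e-02  9.962e+01] F [ 0.39  0.26 -4.56] T [ 0.   -0.09  0.  ] gap 0.239
near 13.67 org xyz [-1.795e+01  8.000e-02  9.941e+01] F [ 0.54 -0.03 -2.82] T [ 0.04 -0.11 -0.01] gap 0.239
False
feel 14.86 org xyz [-5.540e+00 -1.000e-02  9.918e+01] F [-0.53  0.13 -3.38] T [-0.04 -0.06 -0.02] gap 0.24
```

Run:
```python
from h import *
for x in (-4,-3,-2,-1,0,1,2,3):
    h=env.movel(tcp(x/1e3,.0992),velocity=.008,guard=8); s=st(f"{x} {h}")
    if h or s["contact_force"][0]>10: break
g=grab("side"); np.save("side2.npy",g,allow_pickle=True); crop(g,"s4.png",225,190,300,310,6)
```

```text
-4 False 15.19 org xyz [-4.480e+00 -4.000e-02  9.919e+01] F [ 5.26 -0.07 -5.06] T [-0.04 -0.81  0.04] gap 0.239
-3 False 15.47 org xyz [-3.530e+00 -3.000e-02  9.915e+01] F [ 6.68  0.1  -5.44] T [-0.09 -0.84  0.02] gap 0.239
-2 False 15.74 org xyz [-2.620e+00 -4.000e-02  9.921e+01] F [ 6.19 -0.67 -5.43] T [-0.02 -0.95  0.11] gap 0.238
-1 False 16.02 org xyz [-1.690e+00 -4.000e-02  9.922e+01] F [ 5.88 -0.37 -5.74] T [-0.04 -0.99 -0.01] gap 0.242
0 False 16.29 org xyz [-7.500e-01 -3.000e-02  9.919e+01] F [ 7.51 -1.57 -4.63] T [-0.11 -0.96  0.06] gap 0.235
1 False 16.57 org xyz [ 1.200e-01 -6.000e-02  9.921e+01] F [ 7.8  -1.08 -6.14] T [-0.16 -1.15 -0.04] gap 0.234
2 True 16.77 org xyz [-3.900e-01 -9.000e-02  9.898e+01] F [ 7.47 -0.88 -0.17] T [-0.11 -0.66  0.04] gap 0.238
```

View pics/s4.png

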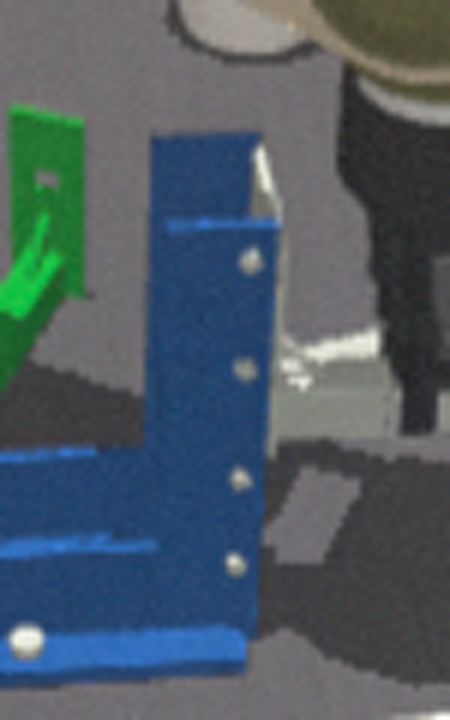

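Run:
```python
from h import *
h=env.movel(tcp(.0008,.0992),velocity=.008,guard=5); s=st(f"in {h}")
x=.0008
if not h:
  for z in np.arange(97.2,84,-2):
    h=env.movel(tcp(x,z/1e3),velocity=.015,guard=9); s=st(f"{z} {h}")
    if h or s["contact_force"][2]>9 or s["contact_force"][0]>16: break
```

```text
in True 17.05 org xyz [-8.600e-01 -9.000e-02  9.911e+01] F [ 7.52 -1.4  -0.39] T [-0.11 -0.66  0.02] gap 0.237
```

Run:
```python
from h import *
for x in (.4,.8,1.1):
    h=env.movel(tcp(x/1e3,.0992),velocity=.006,guard=7); s=st(f"in {x} {h}")
    if h or s["contact_force"][0]>11: break
g=grab("side"); crop(g,"s5.png",225,150,340,310,4)
```

```text
in 0.4 False 17.43 org xyz [-4.800e-01 -6.000e-02  9.948e+01] F [ 8.33  0.45 -4.51] T [ 0.03 -0.97  0.02] gap 0.237
in 0.8 False 17.68 org xyz [-0.22 -0.11 99.46] F [ 8.73 -0.71 -5.01] T [-0.02 -1.16  0.03] gap 0.236
in 1.1 False 17.93 org xyz [-9.000e-02 -1.200e-01  9.936e+01] F [10.34 -0.78 -5.95] T [-0.1  -1.26  0.  ] gap 0.239
```

View pics/s5.png

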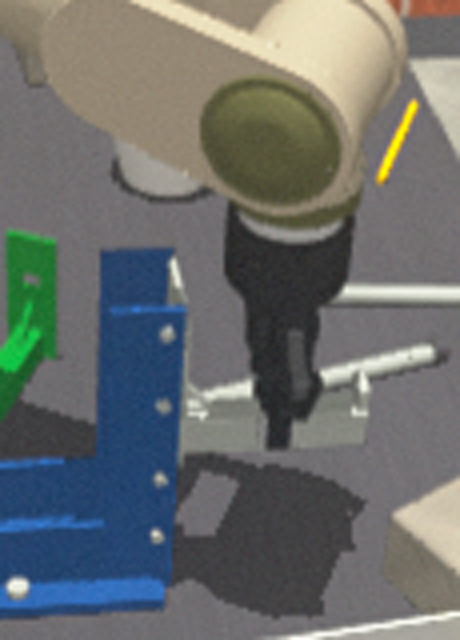

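Run:
```python
from h import *
for x in (1.6,2.0):
    h=env.movel(tcp(x/1e3,.0992),velocity=.005,guard=9); s=st(f"in {x} {h}")
    if h or s["contact_force"][0]>13: break
if not h:
  for z in np.arange(97.7,91,-1.5):
    h=env.movel(tcp(x/1e3,z/1e3),velocity=.012,guard=9); s=st(f"{z} {h}")
    if h or s["contact_force"][2]>8 or s["contact_force"][0]>18: break
```

```text
in 1.6 False 18.23 org xyz [ 9.000e-02 -1.600e-01  9.926e+01] F [13.25 -0.54 -6.12] T [-0.13 -1.63  0.06] gap 0.239
97.7 True 18.43 org xyz [-5.700e-01 -1.000e-02  9.867e+01] F [ 6.17 -0.58  1.41] T [-0.04 -0.59  0.02] gap 0.239
```

Run:
```python
from h import *
x=1.2
h=env.movel(tcp(x/1e3,.0987),velocity=.006,guard=9); s=st(f"in {x} {h}")
for z in np.arange(97.7,92,-1.):
    h=env.movel(tcp(x/1e3,z/1e3),velocity=.012,guard=14); s=st(f"{z} {h}")
    if h or s["contact_force"][2]>10 or s["contact_force"][0]>16: break
```

```text
in 1.2 True 18.72 org xyz [-9.800e-01 -7.000e-02  9.887e+01] F [ 6.45 -0.84  0.1 ] T [-0.14 -0.66  0.08] gap 0.239
97.7 False 18.98 org xyz [-3.000e-01 -2.000e-02  9.887e+01] F [10.27  0.32 -1.41] T [ 0.06 -1.02  0.03] gap 0.235
96.7 False 19.23 org xyz [-2.900e-01  4.000e-02  9.811e+01] F [ 8.82 -0.54  0.02] T [-0.01 -0.77 -0.02] gap 0.236
95.7 False 19.48 org xyz [-0.28  0.1  97.25] F [8.06 0.31 0.29] T [ 0.03 -0.73  0.01] gap 0.233
94.7 False 19.73 org xyz [-0.26  0.13 96.26] F [ 8.73 -0.15  1.06] T [ 0.03 -0.73 -0.03] gap 0.235
93.7 False 19.98 org xyz [-0.26  0.16 95.29] F [ 8.55 -1.15  1.81] T [-0.01 -0.68 -0.  ] gap 0.237
92.7 False 20.23 org xyz [-0.25  0.17 94.24] F [8.42 0.42 0.55] T [ 0.03 -0.77  0.02] gap 0.237
```

Sliding down smoothly with about 8 N against the strip and 3–4 N of friction. I'll carry on down to the seat.

Run:
```python
from h import *
x=1.2
for z in np.arange(91.7,80.9,-1.):
    h=env.movel(tcp(x/1e3,z/1e3),velocity=.012,guard=12); s=st(f"{z} {h}")
    if h or s["contact_force"][2]>9 or s["contact_force"][0]>16: break
```

```text
91.7 False 20.48 org xyz [-0.25  0.19 93.25] F [ 8.42 -1.3   0.2 ] T [ 0.02 -0.8   0.04] gap 0.238
90.7 False 20.73 org xyz [-0.26  0.16 92.26] F [8.51 0.03 1.23] T [-0.09 -0.72 -0.02] gap 0.237
89.7 False 20.98 org xyz [-0.25  0.22 91.2 ] F [ 9.2  -0.15 -0.18] T [-0.06 -0.77  0.02] gap 0.238
88.7 False 21.23 org xyz [-0.23  0.23 90.15] F [ 9.07 -0.95  0.33] T [-0.06 -0.81  0.03] gap 0.239
87.7 False 21.48 org xyz [-0.23  0.19 89.1 ] F [ 8.75 -0.72  0.42] T [-0.05 -0.73 -0.  ] gap 0.235
86.7 False 21.73 org xyz [5.000e-02 1.400e-01 8.794e+01] F [ 8.53  0.21 -0.81] T [-0.05 -0.48  0.04] gap 0.24
85.7 False 21.98 org xyz [4.000e-02 1.600e-01 8.696e+01] F [ 6.97 -0.44 -0.06] T [-0.01 -0.46  0.02] gap 0.239
84.7 False 22.23 org xyz [4.000e-02 2.100e-01 8.641e+01] F [7.64 0.42 2.72] T [-0.   -0.22 -0.02] gap 0.237
83.7 False 22.48 org xyz [3.000e-02 2.500e-01 8.633e+01] F [3.22 0.54 8.06] T [0.19 0.22 0.01] gap 0.233
82.7 False 22.73 org xyz [1.000e-02 3.500e-01 8.619e+01] F [ 2.45  1.07 13.57] T [ 0.3   0.68 -0.08] gap 0.236
```

Run:
```python
from h import *
env.movel(tcp(0.0003,.0855),velocity=.01); st("relax")
env.release(); st("open")
P=monitor.sense()["position"]
env.movel(P+[0,0,.12],velocity=.12); st("up")
p,q=vpose(60,0,180,.3); print(p)
g=grab("side"); crop(g,"s6.png",225,150,340,310,4)
env.movel([.69,-.21,.30],velocity=.2)
w=grab("wrist"); cv2.imwrite("pics/w6.png",cv2.resize(w["frame"][:,:,::-1],(768,576),interpolation=cv2.INTER_CUBIC)); np.save("w6.npy",w,allow_pickle=True)
```

```text
relax 23.17 org xyz [-5.000e-02  2.000e-01  8.646e+01] F [ 1.22 -0.17  5.95] T [-0.02  0.27 -0.01] gap 0.235
open 23.82 org xyz [ 0.33  0.   85.46] F [-0.42  0.58 -0.16] T [ 0.05  0.08 -0.  ] gap 0.998
up 24.97 org xyz [ 5.8000e-01 -1.3000e-01  2.0447e+02] F [ 0.55  1.03 -0.19] T [0.03 0.04 0.04] gap 0.997
[ 0.63997187 -0.22521602  0.29294041]
```

View pics/s6.png

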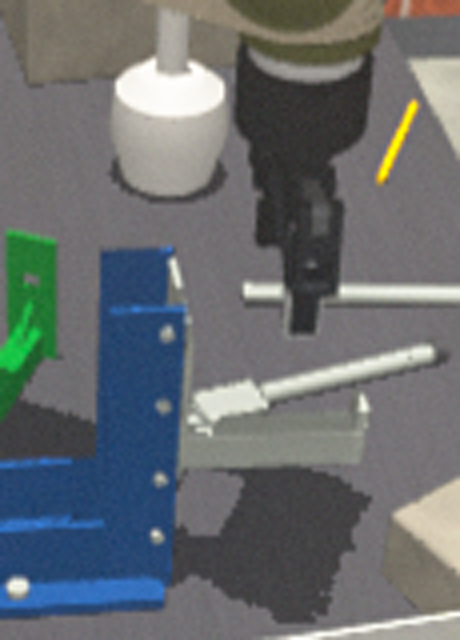

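View pics/w6.png

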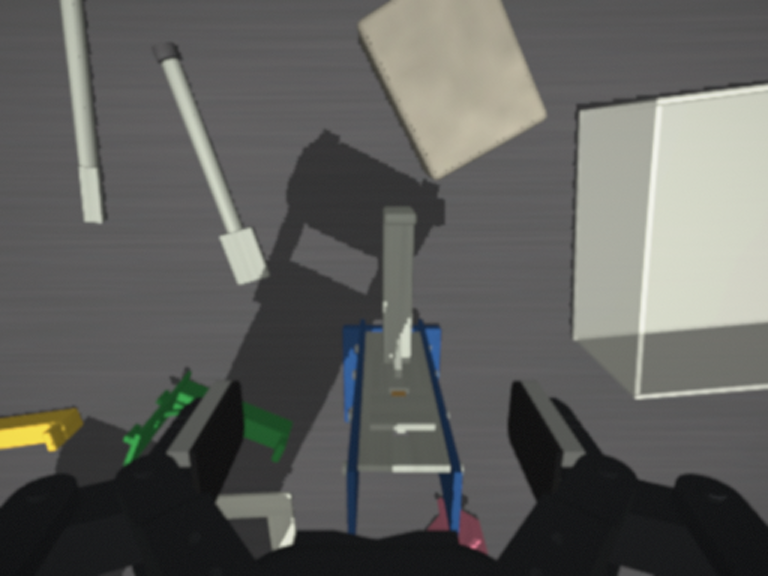

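Run:
```python
from ov import *
p,q=vpose(57,0,180,.28); print(p)
env.reach(p,q); st()
w=grab("wrist"); np.save("w7.npy",w,allow_pickle=True); c=proj(w,[[.60,-.225,.157]])[0].astype(int); print(c)
x0,y0=c[0]-45,c[1]-45
crop(w,"w7.png",x0,y0,x0+90,y0+100,6)
```

```text
[ 0.63613917 -0.22510226  0.27383545]
 26.04 org xyz [ 2.7280e+01 -2.1000e-01  2.6882e+02] F [-0.11 -0.14  0.03] T [-0.02 -0.14 -0.  ] gap 0.998
[250 193]
```

View pics/w7.png

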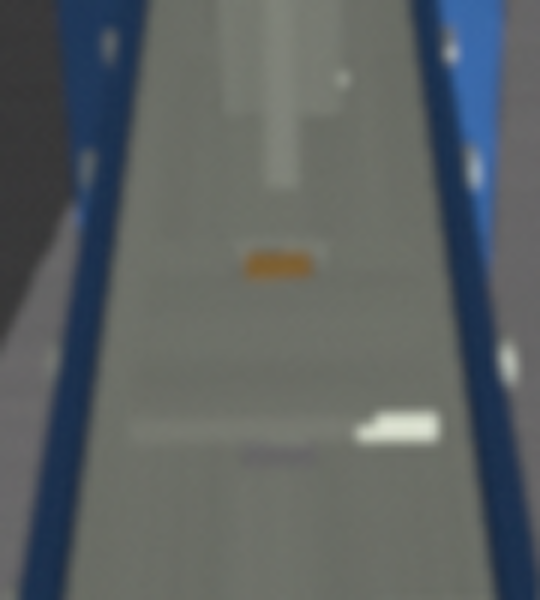

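Run:
```python
from h import *
env.movel(monitor.sense()["position"]+[.02,0.,.05],velocity=.1); env.hold(.3); st()
job.hand_in()
```

```text
Traceback (most recent call last):
bench.MotionError: the arm cannot follow that straight line within its joint ranges
```

Run:
```python
from h import *
env.reach([.66,-.2,.33],QB); env.hold(.4); st()
f=grab("side"); cv2.imwrite("pics/s7.png",cv2.resize(f["frame"][:,:,::-1],(768,576)))
job.hand_in()
```

```text
26.86 org xyz [  4.1  -25.55 325.82] F [0.3  0.81 0.72] T [ 0.03  0.01 -0.02] gap 0.997
the job is handed in; nothing more can be done
```

View pics/s7.png

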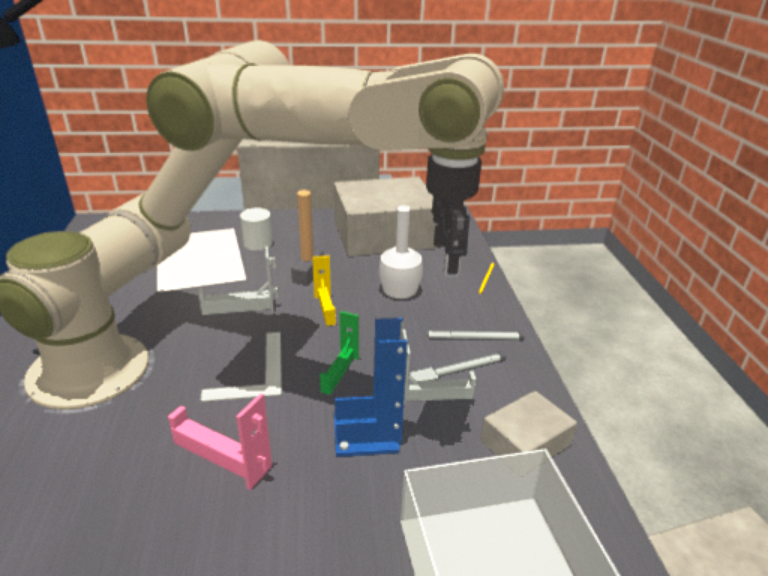

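The smaller steel bracket is hooked on the upright and fully home, with the catch out through its window. I let go of it and handed the job in at about 27 s on the robot's clock.

- **Fitting:** The tabs entered the upper two slots on the first try. I pressed the plate against the strip with about 8 to 13 N, then slid it down. It stopped hard with its origin at z ≈ 86.2 mm, where fully home is 85+s. That puts the strip about 1.2 mm above nominal, matching the 0 to 3 mm I read from the camera.
- **Forces:** The highest wrist readings between moves were about 13 N against the strip and 16 N downward including the bracket's weight. Guards of 14 N or less stopped several pushes early. I did not record the peaks between readings.
- **Catch:** The moment on the wrist dropped at z ≈ 88 mm, where the window should reach the catch. The wrist picture after release shows the brass catch in the window and about 2 mm of the upper slot above the plate, as expected when home.
- **Last checks:** The bracket hangs straight in the final side view. The tools look where they were at the start, and the gripper is open and touching nothing.
- **Disagreements:** The two cameras differed by 2 to 3 mm on where things stood, so I relied on feel for the strip's plane and the seat. One retreat line was refused as out of reach before I handed in, and I used another move instead.

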